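# Lock up the inspection case

### The job

Lock up the aluminium inspection case: swing its lid fully shut, then slide the locking rod along the rail on the case's front, through the eye on the lid and the bracket beyond, until its tail block meets the trough. Then take the flat keeper blade from its stand and set it upright, fully down to its shoulders, in the slot in the rail behind the rod's tail. Leave everything else on the table where it is.

Things in the scene. Friction and masses are not known exactly. Their poses are not given: they have to be found in the camera images.
- case: aluminium case fixed to the table, 160 (x) x 300 (y) x 100 mm high; the shut lid adds 25 mm. Origin at the centre of its underside; x points from the front to the hinge side, y along the front, z up. A steel rail (top at z = 0.070, 12 mm thick, free space under it) runs along its front, over x -0.150 to -0.080, y -0.200 to 0.130; the rod slides on it along the line x = -0.115
- trough_stop (a point): rear end of the fixed U trough on the rail, on the rod's line, case (-0.115, -0.045, 0.090). The trough runs from here to case y = 0.020, is 32 mm wide outside, 16 mm between its walls, wall tops 32 mm above the rail. A fixed bracket with a 20 mm square hole, 38 mm high, stands further on at case y 0.065 to 0.085
- lid (a joint): hinge of the lid in rad: 0 shut, about 1.05 to 1.35 at the start; stiff, stays where it is left. The hinge line runs along the case's y at case x = 0.080, z = 0.100; the lid is 164 mm (away from the hinge) x 304 mm x 25 mm thick
- lid_edge (a point): middle of the lid's front edge on its outer face, 160 mm from the hinge; its axes turn with the lid (z is the outer face's normal)
- eye (a point): centre of the 20 mm square hole of the steel eye that sticks out 53 mm from the lid's front edge at case y = 0.05 (eye 36 x 40 mm, 10 mm thick along y); axes turn with the lid. With the lid shut it lies on the rod's line, between trough and bracket, at case (-0.115, 0.050, 0.090)
- rod: loose steel locking rod lying on the rail, 12 mm round bar with a tail block 26 (x) x 20 (y) x 36 mm high. Origin at the centre of the block's underside; the bar runs along its +y, 20 mm above the underside; tip 160 mm from the origin. At the start it is drawn back, its block 75 to 105 mm short of the trough
- rod_tip (a point): round end of the rod; fully home it is 55 mm past the eye's centre along the case's y
- rod_tail (a point): centre line of the rod at the rear face of the tail block, 20 mm above the rail; fully home at case y = -0.065
- slot (a point): middle of the slot's mouth in the rail's top, case (-0.115, -0.077, 0.070); the slot is 46 mm long along the case's x, 9 mm wide along y and goes right through the rail
- keeper: loose steel keeper, 130 mm tall, upright in its stand. Origin at the middle of the blade's foot; z up; flat side faces its y. From the foot up: blade 40 (x) x 5 (y) mm, 45 mm long with a narrower nose; shoulders 56 x 14 mm from 45 to 90 mm; grip 36 x 18 mm from 90 to 130 mm, pinched across y
- keeper_shoulder (a point): middle of the underside of the keeper's shoulders, 45 mm above its foot
- keeper_stand: white plastic block 90 x 60 x 60 mm fixed to the table, with a slot along its x in which the keeper stands, shoulders on its top; origin at the centre of its underside. A like block holds the dial probe; the two may change places
- probe: dial probe thermometer: round dial 52 mm across, 166 mm tall, standing upright in its own white stand; bystander; origin at its foot
- jar: glass jar, 60 mm across, 90 mm tall; bystander; origin at the centre of its underside
- packets: stack of white sample packets 90 x 100 x 44 mm; bystander; origin at the centre of its underside
- bowl: steel bowl, 150 mm across, 55 mm high; bystander; origin at the centre of its underside
- oil: amber oil bottle, 80 mm across, 220 mm tall; bystander; origin at the centre of its underside
- ladle: steel spoon 200 mm long, lying behind the case; bystander; origin at its middle
Things that resemble listed ones, but are neither listed nor needed, are in the scene too. Leave any yellow look-alike of the keeper alone.

How it is judged (in metres and radians):
On the way, in this order (a step that is already met when the one before it is completed fails the run):
1. the lid is fully shut (value of joint lid below 0.05 rad), for 0.1 s.
2. the rod is through the lid's eye, home to within 8 mm of the trough, the lid still shut (value of joint lid below 0.05 rad and x of rod_tip in the frame of eye between -0.01 and 0.01 m and z of rod_tip in the frame of eye between -0.01 and 0.01 m and y of rod_tip in the frame of eye above 0.047 m), for 0.2 s.
3. the keeper is upright in the slot, down to its shoulders, with the rod home and the lid shut (all of step 2 and z of keeper_shoulder in the frame of slot between -0.005 and 0.005 m and horizontal distance between keeper_shoulder and slot below 0.007 m and angle between keeper's own z axis and vertical below 0.12 rad and angle between the x axis of keeper and the x axis of case, either way round below 0.15 rad), for 0.2 s.
At the end, for the whole second after the job is handed in: Lid shut (0.05 rad); rod tip at least 47 mm past the eye's centre along case y, within 10 mm of it across; keeper upright (0.12 rad), square to the case (0.15 rad), its shoulder underside within 5 mm of the rail's top and 7 mm of the slot's middle; rod and keeper at rest (all of step 3 and linear speed of each of keeper, rod below 0.02 m/s); the robot touches nothing.
It fails at once if a bystander (probe, jar, packets, bowl, oil bottle or spoon) moved more than 40 mm from its place (distance of any of probe, jar, packets, bowl, oil, ladle from where it was at the start of the episode above 0.04 m).
It also fails if it takes over 67 s, if anything falls off the work surface, if the arm or the gripper's body presses on something with over 40 N, if the wrist force passes 120 N, or if a joint passes its speed limit or range.

### The arm

A 6-joint arm with a two-finger parallel gripper is mounted at the origin on the work surface. World frame = base frame: x ahead of the robot, y to its left, z up, the work surface at z = 0. Lengths are in mm, angles in rad, forces in N, time in s.
With the tool pointing down it reaches from about 425 to 950 mm from the base axis. Payload 3.5 kg.
Tool frame: the origin (TCP) lies at the very end of the fingers, on their centre line; the grasp point (between the pads) lies 19 mm behind it; z points along the fingers, y is the line along which they close (so a half turn about z gives the same grasp; the last joint's range is limited). The gripper opens to 85 mm and grips with 20 to 120 N. Pads are 22 mm wide; open, the fingers measure 114 mm over their backs; the gripper's body (76 mm by 85 mm) begins 54 mm behind the grasp point. The pads swing forward as they close: fully open they stand 13 mm farther back than shut.
Start: joints at [-1.44, 0.286, 1.577, -0, 1.279, -0.15], TCP at [187.083, -648.541, 231.325] pointing down, gripper open.
Joint ranges: [-2.77, 2.77], [-0.9, 2.22], [0.21, 2.48], [-1.53, 4.67], [0.24, 2.81], [-2.84, 2.84]. Speed limits (rad/s): [2.79, 2.79, 3.14, 3.14, 3.14, 3.14].

### API

Orientations are given as a rotation vector (axis times angle).
In Python, from station import arm gives the robot as it stands.
- The arm moves only by the tool arm_command, never from a script. Its argument "deltas" is a list of rows, each a list of 6 numbers: the shift along the world's x, y, z as a fraction of full scale, then the turn, a rotation vector about the world's x, y, z as a fraction of full scale. A call has exactly 8 rows; each row is the pose to reach, as a shift and turn from the pose commanded when the call began, turning the shorter way round; what a row does not reach only later rows make up. Full scale, the value 1, is 0.4 m for a shift and 360 degrees for a turn. A row lasts 1/10 s, in which the tool goes at most 50 mm and 8.59 degrees, less where a joint would pass 70% of its speed; a pose out of reach is approached as far as the arm can. A call with a number of a shift or a turn outside -1 to 1 is refused whole. A call with a gripper value outside its range is refused whole. "claw" is the opening, from -1 (shut) to 1 (fully open), set as the call begins (left out, the last holds). The fingers move at their own pace and stop on an object; "squeeze" is the grip in N (left out, the last holds). Time passes only in rows, so rows that repeat a pose let the fingers close, or fill a call up. It gives the time, the measured TCP pose, the force, the opening and the grip force at its end, in the units of the state.
- arm.read_state(): the state, without advancing time (a new reading comes with each control period).
- arm.snapshot(name): name is "scene" or "top" or "wrist"; returns the picture (400x640x3 uint8, red, green, blue); there is no depth.
- arm.camera_model(name): a dict with "K" (3x3 intrinsics, pixels), "rvec" (rotation vector, rad) and "tvec" (3), from world to camera coordinates, as OpenCV has them. Camera axes: x right, y down, z forward; pixel columns grow to the right and rows downward; lengths in mm; the calibration is good to about 2 mm. The wrist camera is an equidistant fisheye: a pixel r from the principal point sees the ray r / f radians off the axis. A picture is of the moment at which its call begins: read the wrist's pose just before it. camera_model takes no time and is no camera call; for the wrist camera it gives the pose at the moment of the call.
- arm.hand_in(): hands the job in; it is judged then, once.
Trained networks look in the newest picture that a camera, given by its name, has taken for a name from the list of things; names that differ only in an ending like _2 or _b are one class to them, and where a whole thing is asked for, a point or a joint stands for the part that bears it (a point fixed in the world has none). Each returns a list of dicts, best first, with "p" (0 to 1); they miss things now and then, are a little off and sometimes report something else, mostly with a low value. They report only what shows in the picture. A call takes as long as a camera call. They do not tell look-alikes from the thing itself.
- arm.recognise(query, camera): "centre" ([x, y, z] in mm, in the coordinates of the camera as it stood for that picture, good to about 4 mm: the middle of the surface that is visible of it).
- arm.outline_of(query, camera): "pixels" (400x640 bool, what is visible of it).
The state is a dict: "t": time; "joint_positions": joint angles; "dq": joint speeds; "joint_torque": joint torques, N m; "position": TCP position; "orientation": TCP orientation; "ft_force": force on the tool from outside, world axes, zero at the start; "ft_torque": the same for the moment, N m; "grip_width": finger opening in mm; "finger_force": force on a finger pad.
Only numpy, scipy, OpenCV 4.12 (cv2) and the standard library are available. Lean on these libraries where they do the work, as an engineer would, in place of code of your own. Each camera call takes 0.05 s, during which the arm holds its last target. There are 200 camera calls.

## Working session

There is one attempt and no reset: what is moved stays moved. The work goes in short steps, Python scripts to look and compute and a tool call to move; the robot and the scene stay as the last step left them, time stands still between calls to the robot, and variables do not carry over. Pictures are saved under pics/ and viewed, at most 13 in all, crops included, and the job is handed in when it is done.

Besides the shell and the picture viewer there is one more tool, called after "Call:" as name(argument=value, ...) on one line, values as JSON. arm_command: Moves the arm, as the interface text tells. Shift numbers are shares of 0.4 m and turn numbers shares of 360 degrees, none past 1 either way. Its arguments: {"type":"object","properties":{"deltas":{"type":"array"},"claw":{"type":"number"},"squeeze":{"type":"number"}},"required":["deltas"]}

```bash
ls; mkdir -p pics; cat > h.py <<'E'
import numpy as np, cv2
from scipy.spatial.transform import Rotation as R
from station import arm
def cam(n):
    m=arm.camera_model(n); return np.array(m["K"]),R.from_rotvec(np.ravel(m["rvec"])).as_matrix(),np.ravel(m["tvec"])
def c2w(n,p):
    K,r,t=cam(n); return r.T@(np.array(p)-t)
def proj(n,P):
    K,r,t=cam(n); q=np.atleast_2d(P)@r.T+t; q=q@K.T; return q[:,:2]/q[:,2:]
def onz(n,uv,z):
    K,r,t=cam(n); d=r.T@np.linalg.solve(K,[uv[0],uv[1],1]); c=-r.T@t; return c+d*(z-c[2])/d[2]
E
python3 - <<'E'
from h import *
for n in("scene","top"):
    im=arm.snapshot(n); cv2.imwrite(f"pics/{n}0.png",im[:,:,::-1])
    K,r,t=cam(n); print(n,K.tolist(),(-r.T@t).round())
    for q in["case","lid_edge","eye","rod","rod_tip","rod_tail","trough_stop","slot","keeper","keeper_stand","probe","jar","packets","bowl","oil","ladle"]:
        try:
            for d in arm.recognise(q,n)[:3]: print(q,round(d["p"],2),c2w(n,d["centre"]).round())
        except Exception as e: print(q,e)
print(arm.read_state())
E
```

```text
pics
scene [[414.9059723150707, 0.0, 315.0156170597494], [0.0, 414.9059723150707, 199.97935210878157], [0.0, 0.0, 1.0]] [1159.  708. 1109.]
case 0.81 [614.  79. 159.]
case 0.66 [ 767. -138.   13.]
lid_edge 0.75 [616.  51. 194.]
eye 0.93 [616.  60. 189.]
rod 0.4 [ 457. -115.   97.]
rod_tip 0.62 [467. 371.  54.]
rod_tip 0.54 [ 767. -133.   11.]
rod_tip 0.5 [ 449. -111.   99.]
rod_tail 0.51 [ 458. -108.   95.]
trough_stop 0.97 [613.  78. 153.]
slot 0.9 [614.  79. 158.]
slot 0.63 [677. 433. 140.]
slot 0.43 [ 455. -113.   97.]
keeper 0.49 [458. 365. 116.]
keeper 0.48 [487. 461. 105.]
keeper_stand 0.81 [468. 368.  56.]
keeper_stand 0.68 [614.  76. 156.]
probe 0.71 [ 501. -389.  141.]
jar 0.71 [701. 299.  71.]
jar 0.41 [ 450. -109.   96.]
packets 0.81 [ 643. -282.   39.]
packets 0.59 [ 451. -109.   96.]
bowl 0.76 [775. 130.  23.]
oil 0.74 [674. 433. 135.]
oil 0.41 [617.  56. 188.]
ladle 0.74 [ 767. -138.   12.]
ladle 0.74 [465. 369.  55.]
ladle 0.49 [457. 366. 117.]
top [[386.81388403190925, 0.0, 325.152739596166], [0.0, 386.81388403190925, 203.87926459595937], [0.0, 0.0, 1.0]] [ 516.   27.
[... 595 characters left out ...]
.]
{'t': 1.7, 'joint_positions': array([-1.44000053e+00,  2.86316221e-01,  1.57669638e+00,  1.23003918e-05,
        1.27858423e+00, -1.49979141e-01]), 'dq': array([ 0.00012593,  0.00269416, -0.00137052, -0.0004808 ,  0.00076508,
        0.00083986]), 'joint_torque': array([-6.98388521e-05, -4.05950332e+01, -2.92928338e+01, -1.43116099e-04,
        5.90709333e-04,  1.57521066e-05]), 'position': array([ 187.08644817, -648.54647254,  231.31600484]), 'orientation': array([-3.11068196e+00, -4.39586875e-01, -1.85643063e-05]), 'ft_force': array([-1.06516981,  0.19647057,  0.09186985]), 'ft_torque': array([-0.00704352,  0.00683182,  0.0098371 ]), 'finger_force': 0.0, 'grip_width': 85.40849285763655}
```

View both.

```bash
python3 -c "
import cv2
a=cv2.imread('pics/top0.png');cv2.imwrite('pics/top0b.png',cv2.resize(a[:, 60:640],(800,552),interpolation=cv2.INTER_CUBIC))
a=cv2.imread('pics/scene0.png');cv2.imwrite('pics/scene0b.png',cv2.resize(a,(800,500),interpolation=cv2.INTER_CUBIC))"
```

```text
(no output)
```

View pics/top0b.png

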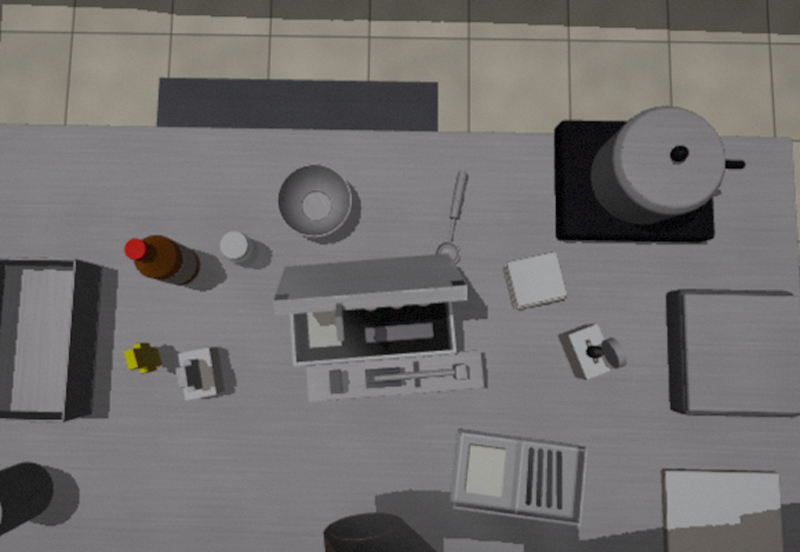

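View pics/scene0b.png

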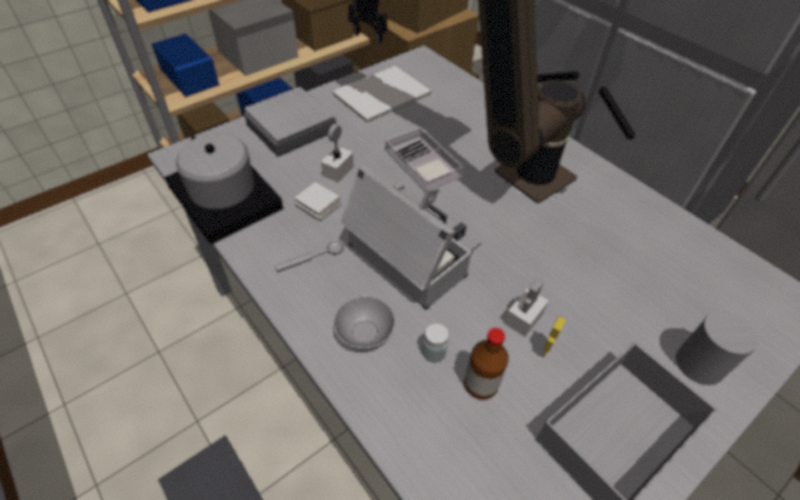

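Call:
arm_command(deltas=[[0.4,0.8,0.4,0,0,-0.028],[0.4,0.8,0.4,0,0,-0.028],[0.4,0.8,0.4,0,0,-0.028],[0.4,0.8,0.4,0,0,-0.028],[0.4,0.8,0.4,0,0,-0.028],[0.4,0.8,0.4,0,0,-0.028],[0.4,0.8,0.4,0,0,-0.028],[0.4,0.8,0.4,0,0,-0.028]], claw=-1)

```text
t: 2.5
position: [347.7, -326.5, 393.0]
orientation: [3.136, 0.165, 0.002]
ft_force: [0.6, -0.1, 0.1]
grip_width: -0.3
finger_force: 0.0
```

Call:
arm_command(deltas=[[0.3,0.7,0.2,0,0,0],[0.3,0.7,0.2,0,0,0],[0.3,0.7,0.2,0,0,0],[0.3,0.7,0.2,0,0,0],[0.3,0.7,0.2,0,0,0],[0.3,0.7,0.2,0,0,0],[0.3,0.7,0.2,0,0,0],[0.3,0.7,0.2,0,0,0]])

```text
t: 3.3
position: [467.6, -46.5, 472.5]
orientation: [3.136, 0.172, 0.003]
ft_force: [-0.1, 1.3, -0.7]
grip_width: 0.1
finger_force: 0.0
```

```bash
python3 - <<'E'
from h import *
s=arm.read_state(); print(s["t"],s["position"],s["orientation"])
m=arm.camera_model("wrist"); print(m)
im=arm.snapshot("wrist"); cv2.imwrite("pics/w1.png",im[:,:,::-1])
np.savez("w1.npz",im=im,K=m["K"],rvec=m["rvec"],tvec=m["tvec"])
K,r,t=cam("wrist"); print((-r.T@t),r[2])
cv2.imwrite("pics/w1b.png",cv2.resize(im[:,:,::-1],(800,500),interpolation=cv2.INTER_CUBIC))
E
```

```text
3.3 [467.61333318 -46.52733832 472.46648799] [3.13639336e+00 1.71575966e-01 3.10096940e-03]
{'K': array([[309.70691629,   0.        , 326.54463737],
       [  0.        , 309.70691629, 197.99844745],
       [  0.        ,   0.        ,   1.        ]]), 'rvec': array([-2.15920975,  1.93358122,  0.2979794 ]), 'tvec': array([-97.51753833, 328.23613001, 749.18634452])}
[546.01336838 -38.87387607 614.52943053] [-0.30099508 -0.03305413 -0.95305267]
```

View pics/w1b.png

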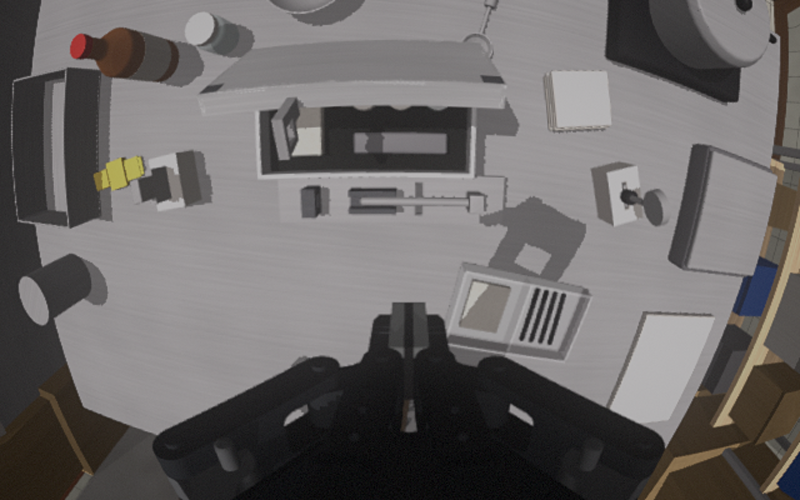

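```bash
cat >> h.py <<'E'
def fproj(m,P):
    K=np.array(m["K"]); r=R.from_rotvec(np.ravel(m["rvec"])).as_matrix(); q=np.atleast_2d(P)@r.T+np.ravel(m["tvec"])
    rho=np.hypot(q[:,0],q[:,1]); th=np.arctan2(rho,q[:,2]); s=K[0,0]*th/rho
    return np.c_[q[:,0]*s+K[0,2],q[:,1]*s+K[1,2]]
def fray(m,uv):
    K=np.array(m["K"]); r=R.from_rotvec(np.ravel(m["rvec"])).as_matrix(); d=(np.array(uv,float)-[K[0,2],K[1,2]])/K[0,0]
    th=np.hypot(*d); v=np.r_[d/th*np.sin(th),np.cos(th)]; return -r.T@np.ravel(m["tvec"]), r.T@v
def fonz(m,uv,z):
    c,d=fray(m,uv); return c+d*(z-c[2])/d[2]
def case2w(p,P):
    P=np.atleast_2d(P).astype(float); c,s=np.cos(p[2]),np.sin(p[2])
    return np.c_[p[0]+c*P[:,0]-s*P[:,1],p[1]+s*P[:,0]+c*P[:,1],P[:,2]]
E
python3 - <<'E'
from h import *
m=dict(np.load("w1.npz")); im=m["im"]
for uv in[(280,222),(505,210),(505,177),(278,181),(258,179),(474,177)]:
    print(fonz(m,np.array(uv)*.8,70 if uv[0] not in(258,474) else 100).round(1))
x0,y0=195,75
c=im[y0:y0+110,x0:x0+220,::-1]
cv2.imwrite("pics/w1c.png",cv2.resize(c,None,fx=3.6,fy=3.6,interpolation=cv2.INTER_CUBIC))
E
```

```text
[393.7 139.4  70. ]
[ 447.9 -191.6   70. ]
[ 496.1 -183.6   70. ]
[455.6 144.6  70. ]
[461.4 165.1 100. ]
[ 493.  -132.7  100. ]
```

View pics/w1c.png

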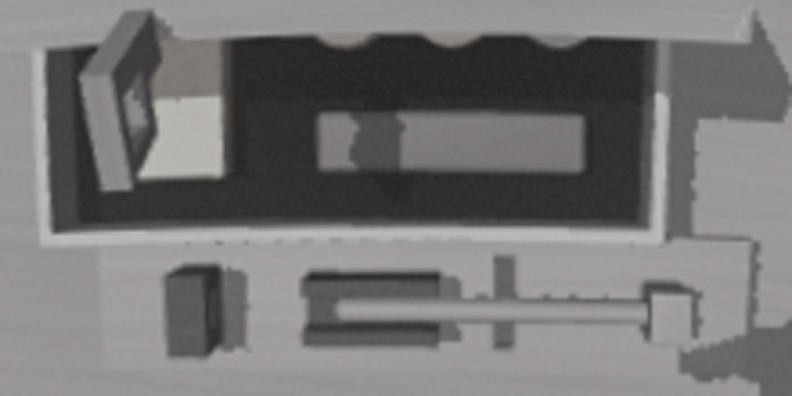

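```bash
python3 - <<'E'
from h import *
from scipy.optimize import least_squares
m=dict(np.load("w1.npz"))
C=[((-80,150,100),(40,246)),((-80,-150,100),(664,243)),((-92,-72.5,70),(493,255)),((-92,-81.5,70),(515,255)),((-138,-72.5,70),(493,349)),((-138,-81.5,70),(515,349)),((-131,20,102),(303,347)),((-131,-45,102),(440,347)),((-80,-200,70),(752,240))]
P=np.array([c[0] for c in C]); u=np.array([c[1] for c in C])/3.6+[195,75]-.4
f=lambda p:(fproj(m,case2w(p,P))-u).ravel()
s=least_squares(f,[560,30,.15],loss="soft_l1",f_scale=.7); p=s.x; print(p.round(3)); print(s.fun.reshape(-1,2).round(1))
np.save("case.npy",p)
print("slot",case2w(p,[-115,-77,70]),"hinge mid",case2w(p,[80,0,100]))
# lid angle: lid corner outer front edge 
pu=lambda q:np.array(q)/3.6+[195,75]-.4
# rod tail block top z=106 : right-back corner etc
a=fonz(m,pu((692,292)),106);b=fonz(m,pu((692,343)),106);c=fonz(m,pu((650,292)),106);print(a,b,c)
R2=np.array([[np.cos(p[2]),np.sin(p[2])],[-np.sin(p[2]),np.cos(p[2])]])
for q in(a,b,c,fonz(m,pu((338,310)),96)): print("case",(R2@(q[:2]-p[:2])).round(1))
# lid angle from front edge pixels in the 800px view: lower edge corners inner/outer
for th in(1.05,1.15,1.25,1.35):
    L=lambda r,y,t:case2w(p,[80-r*np.cos(th)+t*np.sin(th),y,100+r*np.sin(th)+t*np.cos(th)])
    print(th,[(fproj(m,L(164,y,t))[0]*1.25).round() for y in(152,-152) for t in(0,25)])
E
```

```text
[5.5646e+02 2.4823e+01 1.0100e-01]
[[ 0.2  0. ]
 [-0.1  0.1]
 [ 1.   0.4]
 [-0.   0.5]
 [ 0.7 -0.4]
 [-0.4 -0.4]
 [-0.3 -0.1]
 [-0.4  0.1]
 [-0.1 -0.3]]
slot [[449.7926732  -63.35937903  70.        ]] hinge mid [[636.05361955  32.87398246 100.        ]]
[ 471.5753824 -148.0573984  106.       ] [ 447.35595189 -151.84289992  106.        ] [ 469.05553026 -128.20767655  106.        ]
case [-101.9 -163.5]
case [-126.3 -164.8]
case [-102.4 -143.5]
case [-114.4    3.1]
1.05 [array([204., 124.]), array([197., 103.]), array([503., 117.]), array([506.,  94.])]
1.15 [array([200., 110.]), array([195.,  88.]), array([505., 102.]), array([508.,  77.])]
1.25 [array([197.,  95.]), array([193.,  72.]), array([507.,  85.]), array([509.,  60.])]
1.35 [array([195.,  80.]), array([192.,  56.]), array([508.,  68.]), array([510.,  42.])]
```

Call:
arm_command(deltas=[[0.458,0.202,-0.43,0,0,0],[0.458,0.202,-0.43,0,0,0],[0.458,0.202,-0.43,0,0,0],[0.458,0.202,-0.43,0,0,0],[0.458,0.202,-0.43,0,0,0],[0.458,0.202,-0.43,0,0,0],[0.41,0.197,-0.594,0,0,0],[0.41,0.197,-0.594,0,0,0]])

```text
t: 4.15
position: [628.3, 28.8, 228.8]
orientation: [-3.137, -0.162, 0.013]
ft_force: [-0.2, 0.8, -0.1]
grip_width: -0.4
finger_force: 0.0
```

```bash
python3 - <<'E'
from h import *
s=arm.read_state(); print(s["position"],s["orientation"],s["ft_force"])
p=np.load("case.npy")
for th in(1.2,1.1,1.0,.9,.8,.7,.6,.5,.4,.3,.2,.1,.0):
    r=130; w=case2w(p,[80-r*np.cos(th)+37*np.sin(th),0,100+r*np.sin(th)+25*np.cos(th)])[0]
    print(th,((w-s["position"])/400).round(3))
E
```

```text
[628.2563395   28.82297288 228.7950088 ] [-3.13670751 -0.16235654  0.01251848] [-0.201972    0.78644595 -0.07971143]
1.2 [-0.012  0.007  0.004]
1.1 [-0.045  0.004 -0.004]
1.0 [-0.078  0.    -0.015]
0.9 [-0.109 -0.003 -0.029]
0.8 [-0.14  -0.006 -0.045]
0.7 [-0.169 -0.009 -0.065]
0.6 [-0.195 -0.012 -0.087]
0.5 [-0.22  -0.014 -0.111]
0.4 [-0.242 -0.016 -0.138]
0.3 [-0.262 -0.018 -0.166]
0.2 [-0.279 -0.02  -0.196]
0.1 [-0.293 -0.021 -0.227]
0.0 [-0.304 -0.023 -0.259]
```

Call:
arm_command(deltas=[[-0.03,0.0,-0.015,0,0,0],[-0.06,0.0,-0.025,0,0,0],[-0.087,0.0,-0.032,0,0,0],[-0.118,-0.005,-0.045,0,0,0],[-0.148,-0.01,-0.06,0,0,0],[-0.177,-0.015,-0.08,0,0,0],[-0.203,-0.02,-0.102,0,0,0],[-0.228,-0.022,-0.126,0,0,0]])

```text
t: 4.95
position: [540.1, 20.4, 184.8]
orientation: [3.137, 0.163, 0.006]
ft_force: [1.0, 0.4, 0.1]
grip_width: 0.3
finger_force: 0.8
```

Call:
arm_command(deltas=[[-0.022,0,-0.027,0,0,0],[-0.042,0,-0.055,0,0,0],[-0.06,0,-0.085,0,0,0],[-0.072,0,-0.11,0,0,0],[-0.08,0,-0.13,0,0,0],[-0.084,0,-0.142,0,0,0],[-0.085,0,-0.15,0,0,0],[-0.085,0,-0.15,0,0,0]])

```text
t: 5.75
position: [505.5, 21.6, 125.0]
orientation: [-3.137, -0.165, 0.005]
ft_force: [-5.7, -0.2, 9.9]
grip_width: 0.7
finger_force: 5.2
```

```bash
python3 - <<'E'
from h import *
s=arm.read_state(); print(s["position"],s["ft_force"])
m=arm.camera_model("wrist")
im=arm.snapshot("wrist"); cv2.imwrite("pics/w2.png",im[:,:,::-1])
cv2.imwrite("pics/w2b.png",cv2.resize(im[:,:,::-1],(640,400),interpolation=cv2.INTER_CUBIC))
E
```

```text
[505.53595381  21.59443068 124.99624679] [-5.70889213 -0.24842493  9.94622486]
```

View pics/w2b.png

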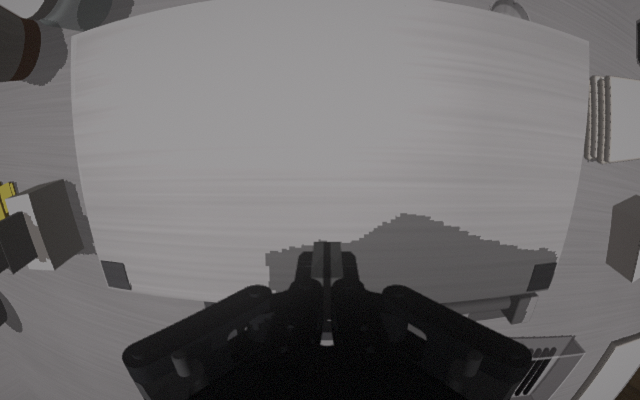

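Call:
arm_command(deltas=[[0,0,-0.006,0,0,0],[0,0,-0.01,0,0,0],[0,0,-0.01,0,0,0],[-0.03,-0.1,0.1,0,0,0],[-0.111,-0.511,0.19,0,0,0],[-0.111,-0.511,0.19,0,0,0],[-0.111,-0.511,0.19,0,0,0],[-0.111,-0.511,0.19,0,0,0]])

```text
t: 6.6
position: [461.1, -185.8, 200.5]
orientation: [3.136, 0.162, 0.002]
ft_force: [1.0, 0.1, 0.3]
grip_width: -0.0
finger_force: 0.0
```

```bash
python3 - <<'E'
from h import *
s=arm.read_state(); print(s["position"],s["orientation"],s["ft_force"])
im=arm.snapshot("scene"); cv2.imwrite("pics/s3.png",im[:,:,::-1])
m=arm.camera_model("wrist"); im=arm.snapshot("wrist"); cv2.imwrite("pics/w3.png",im[:,:,::-1])
np.savez("w3.npz",im=im,K=m["K"],rvec=m["rvec"],tvec=m["tvec"])
cv2.imwrite("pics/w3b.png",cv2.resize(im[:,:,::-1],(800,500),interpolation=cv2.INTER_CUBIC))
p=np.load("case.npy")
print("lid corners shut pred",fproj(m,case2w(p,[[-84,152,125],[-84,-152,125],[-115,-77,70],[-133,45,110],[-133,55,110]])).round(1)*1.25)
E
```

```text
[ 461.12001175 -185.76417723  200.51485636] [3.13605272e+00 1.61729199e-01 1.74277867e-03] [0.97015041 0.11352686 0.31163925]
lid corners shut pred [[ 16.625 224.   ]
 [321.25  211.125]
 [246.5   236.75 ]
 [107.    272.75 ]
 [ 99.25  272.375]]
```

View pics/w3b.png

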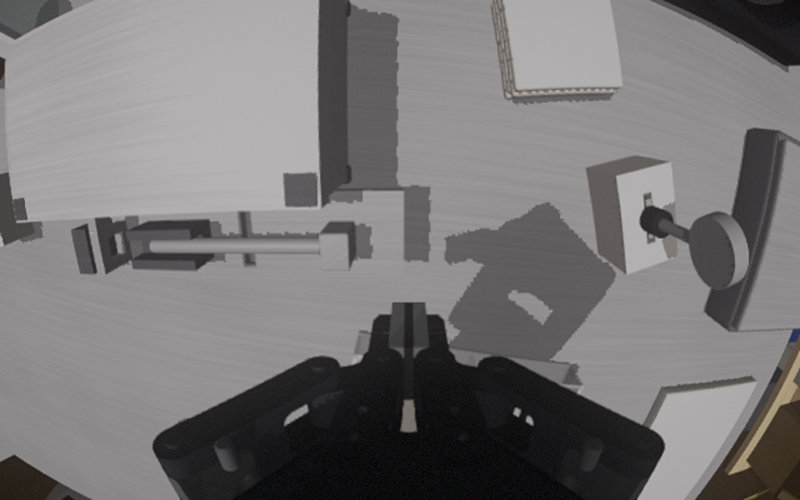

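Call:
arm_command(deltas=[[0,0,-0.12,0,0,0],[0,0,-0.22,0,0,0],[0,0,-0.296,0,0,0],[0,0,-0.296,0,0,0],[-0.004,0.04,-0.296,0,0,0],[-0.008,0.08,-0.296,0,0,0],[-0.012,0.12,-0.296,0,0,0],[-0.016,0.16,-0.296,0,0,0]])

```text
t: 7.5
position: [456.2, -118.0, 82.9]
orientation: [3.135, 0.166, 0.006]
ft_force: [-0.2, -2.2, 0.9]
grip_width: 0.2
finger_force: 1.1
```

Call:
arm_command(deltas=[[-0.002,0.02,0,0,0,0],[-0.004,0.04,0,0,0,0],[-0.006,0.06,0,0,0,0],[-0.008,0.075,0,0,0,0],[-0.008,0.083,0,0,0,0],[-0.009,0.088,0,0,0,0],[-0.0095,0.093,0,0,0,0],[-0.01,0.097,0,0,0,0]])

```text
t: 8.3
position: [451.1, -80.2, 80.9]
orientation: [-3.137, -0.164, 0.0]
ft_force: [-0.1, -1.2, 1.2]
grip_width: 0.2
finger_force: 1.0
```

Call:
arm_command(deltas=[[-0.0005,0.005,0,0,0,0],[-0.001,0.01,0,0,0,0],[-0.0015,0.015,0,0,0,0],[-0.002,0.02,0,0,0,0],[-0.002,0.022,0,0,0,0],[-0.002,0.024,0,0,0,0],[-0.002,0.026,0,0,0,0],[-0.003,0.028,0,0,0,0]])

```text
t: 9.1
position: [449.9, -68.9, 80.9]
orientation: [-3.137, -0.165, -0.0]
ft_force: [-0.1, -1.8, 1.1]
grip_width: -0.2
finger_force: 0.9
```

Call:
arm_command(deltas=[[0,0.003,0,0,0,0],[-0.001,0.006,0,0,0,0],[-0.001,0.009,0,0,0,0],[-0.001,0.012,0,0,0,0],[-0.0015,0.014,0,0,0,0],[-0.0015,0.016,0,0,0,0],[-0.002,0.018,0,0,0,0],[-0.002,0.02,0,0,0,0]])

```text
t: 9.9
position: [449.5, -65.0, 81.2]
orientation: [3.127, 0.17, 0.001]
ft_force: [-0.9, -18.6, -3.4]
grip_width: 0.0
finger_force: 9.3
```

Call:
arm_command(deltas=[[0.002,-0.03,0,0,0,0],[0.002,-0.03,0.1,0,0,0],[0.002,-0.03,0.22,0,0,0],[0.0,0.0,0.34,0,0,0],[0,0.1,0.46,0,0,0],[0,0.2,0.53,0,0,0],[0,0.3,0.6,0,0,0],[0,0.4,0.6,0,0,0]], claw=1)

```text
t: 10.7
position: [450.0, 100.6, 325.2]
orientation: [-3.136, -0.162, -0.01]
ft_force: [1.3, -0.1, 0.1]
grip_width: 85.1
finger_force: 0.0
```

```bash
python3 - <<'E'
from h import *
s=arm.read_state(); print(s["position"],s["orientation"],s["ft_force"])
m=arm.camera_model("wrist"); im=arm.snapshot("wrist")
np.savez("w4.npz",im=im,K=m["K"],rvec=m["rvec"],tvec=m["tvec"])
cv2.imwrite("pics/w4b.png",cv2.resize(im[:,:,::-1],(800,500),interpolation=cv2.INTER_CUBIC))
p=np.load("case.npy")
print(fproj(m,case2w(p,[[-84,152,125],[-84,-152,125],[-115,-77,70],[-115,-65,106],[-115,105,90]])).round(1)*1.25)
E
```

```text
[449.96665142 100.64884821 325.23087362] [-3.13639361 -0.16246053 -0.01041768] [ 1.32768934 -0.0986542   0.09299754]
[[336.5   202.5  ]
 [640.625 208.625]
 [555.375 223.25 ]
 [557.    231.5  ]
 [390.    226.   ]]
```

View pics/w4b.png

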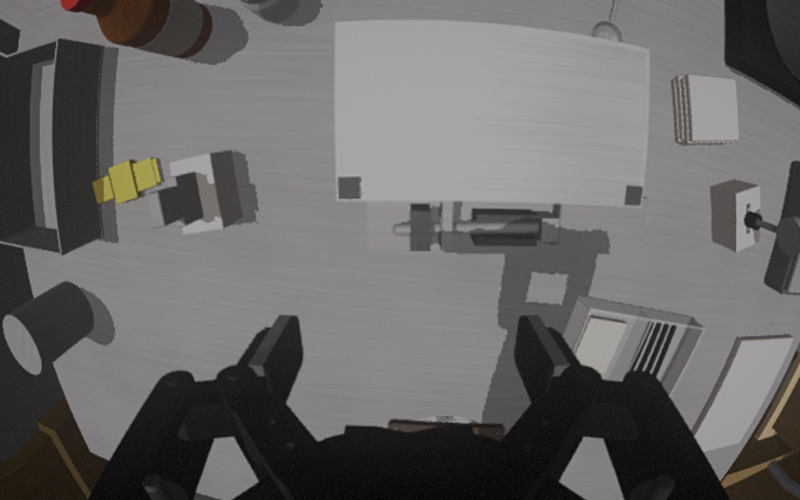

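Call:
arm_command(deltas=[[-0.1,0.5,0.05,0,0,0],[-0.1,0.5,0.05,0,0,0],[-0.1,0.5,0.05,0,0,0],[-0.1,0.5,0.05,0,0,0],[-0.1,0.5,0.05,0,0,0],[-0.1,0.5,0.05,0,0,0],[-0.1,0.5,0.05,0,0,0],[-0.1,0.5,0.05,0,0,0]])

```text
t: 11.55
position: [409.3, 297.8, 340.4]
orientation: [3.137, 0.161, -0.002]
ft_force: [0.3, -0.3, 0.4]
grip_width: 85.3
finger_force: 0.0
```

```bash
python3 - <<'E'
from h import *
s=arm.read_state(); print(s["position"],s["orientation"],s["ft_force"])
m=arm.camera_model("wrist"); im=arm.snapshot("wrist")
np.savez("w5.npz",im=im,K=m["K"],rvec=m["rvec"],tvec=m["tvec"])
uv=fproj(m,[445,340,100])[0]; print(uv)
x0,y0=int(uv[0]-80),max(0,int(uv[1]-65)); print(x0,y0)
cv2.imwrite("pics/w5b.png",cv2.resize(im[y0:y0+120,x0:x0+160,::-1],None,fx=5,fy=5,interpolation=cv2.INTER_CUBIC))
E
```

```text
[409.32914036 297.8139357  340.37934455] [ 3.13705606e+00  1.61372927e-01 -1.73361281e-03] [ 0.29886505 -0.3295243   0.43522441]
[295.88848137 134.42835885]
215 69
```

View pics/w5b.png

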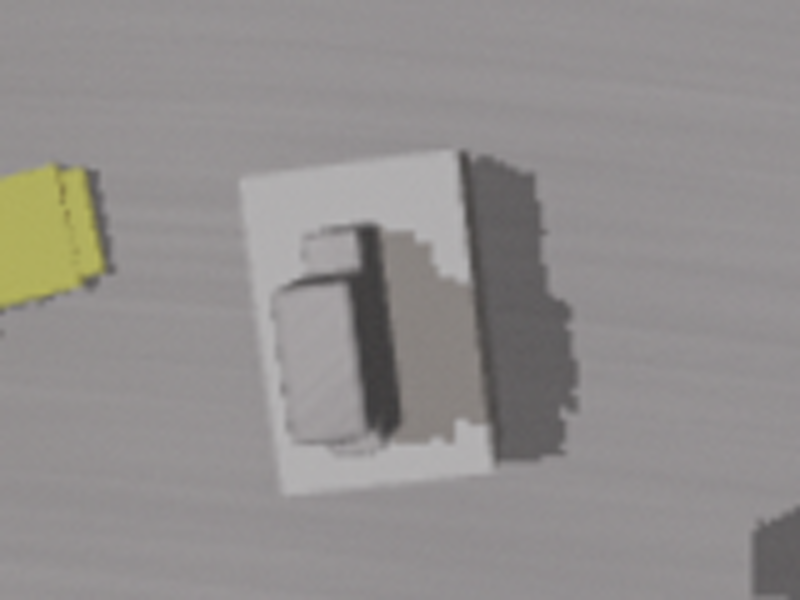

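```bash
python3 - <<'E'
from h import *
m=dict(np.load("w5.npz"))
for z,Q in((145,[(274,287),(352,278),(370,438),(288,444)]),(60,[(240,180),(458,150),(494,468),(281,494)])):
    W=np.array([fonz(m,np.array(q)/5+[215,69]-.4,z) for q in Q])[:,:2]
    print(z,W.round(1).tolist(),"c",W.mean(0).round(1)); e=W[0]+W[1]-W[2]-W[3]; f=W[0]+W[3]-W[1]-W[2]
    print("len",np.linalg.norm(e)/2,np.linalg.norm(f)/2,"yaw x",np.degrees(np.arctan2(e[1],e[0])),"yaw y",np.degrees(np.arctan2(f[1],f[0])))
s=arm.read_state(); M=R.from_rotvec(s["orientation"]).as_matrix(); print(s["position"],M.round(3).tolist(), "tool y yaw",np.degrees(np.arctan2(M[1,1],M[0,1])))
E
```

```text
145 [[457.0, 366.1], [460.3, 349.0], [425.1, 342.1], [422.1, 360.5]] c [441.1 354.4]
len 35.61622762549176 18.032120295810998 yaw x 10.074697597331944 yaw y 100.19225112927097
60 [[478.0, 392.9], [490.7, 334.1], [404.0, 315.9], [390.9, 375.2]] c [440.9 354.5]
len 88.72354743182218 60.46628501020119 yaw x 11.677727476587373 yaw y 102.36636696395355
[409.44604356 297.76790902 340.54331465] [[0.995, 0.102, -0.001], [0.102, -0.995, -0.0], [-0.001, 0.0, -1.0]] tool y yaw -84.12726351484596
```

Call:
arm_command(deltas=[[0.02,0.04,-0.1,0,0,0.0155],[0.05,0.1,-0.2,0,0,0.0155],[0.079,0.1415,-0.3,0,0,0.0155],[0.079,0.1415,-0.35,0,0,0.0155],[0.079,0.1415,-0.4,0,0,0.0155],[0.079,0.1415,-0.4,0,0,0.0155],[0.079,0.1415,-0.4,0,0,0.0155],[0.079,0.1415,-0.4,0,0,0.0155]], claw=0)

```text
t: 12.4
position: [441.9, 355.6, 182.8]
orientation: [-3.124, -0.315, -0.004]
ft_force: [0.2, 0.3, 1.1]
grip_width: 42.6
finger_force: 0.0
```

```bash
python3 - <<'E'
from h import *
s=arm.read_state(); M=R.from_rotvec(s["orientation"]).as_matrix(); print(s["position"],s["grip_width"], "tool y yaw",np.degrees(np.arctan2(M[1,1],M[0,1])),M[:,2])
m=arm.camera_model("wrist"); im=arm.snapshot("wrist")
np.savez("w6.npz",im=im,K=m["K"],rvec=m["rvec"],tvec=m["tvec"])
cv2.imwrite("pics/w6b.png",im[150:,100:500,::-1].repeat(2,0).repeat(2,1)[:500])
E
```

```text
[441.85091891 355.59097204 182.83223442] 42.59535119628928 tool y yaw -78.47326608600669 [ 0.00268016  0.0015253  -0.99999525]
```

View pics/w6b.png

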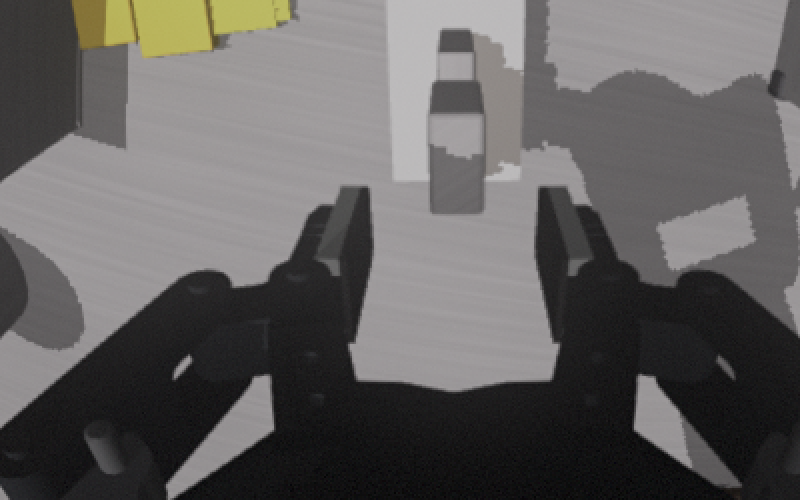

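Call:
arm_command(deltas=[[-0.002,-0.002,-0.07,0,0,0],[-0.002,-0.002,-0.14,0,0,0],[-0.002,-0.002,-0.177,0,0,0],[-0.002,-0.002,-0.177,0,0,0],[-0.002,-0.002,-0.177,0,0,0],[-0.002,-0.002,-0.177,0,0,0],[-0.002,-0.002,-0.177,0,0,0],[-0.002,-0.002,-0.177,0,0,0]])

```text
t: 13.25
position: [440.5, 355.2, 111.3]
orientation: [-3.125, -0.317, -0.003]
ft_force: [0.5, -0.6, 0.5]
grip_width: 42.6
finger_force: 0.0
```

Call:
arm_command(deltas=[[0,0,0,0,0,0],[0,0,0,0,0,0],[0,0,0,0,0,0],[0,0,0,0,0,0],[0,0,0,0,0,0],[0,0,0,0,0,0],[0,0,0,0,0,0],[0,0,0,0,0,0]], claw=-1, squeeze=70)

```text
t: 14.05
position: [440.2, 354.9, 110.6]
orientation: [-3.126, -0.317, -0.001]
ft_force: [-0.1, -2.0, 4.5]
grip_width: 17.3
finger_force: 68.8
```

```bash
python3 - <<'E'
from h import *
s=arm.read_state(); M=R.from_rotvec(s["orientation"]).as_matrix(); print(s["position"],s["grip_width"],s["finger_force"], "tool y yaw",np.degrees(np.arctan2(M[1,1],M[0,1])),M[:,2],s["ft_force"])
E
```

```text
[440.18269442 354.89182337 110.5699429 ] 17.34799704797486 68.79236340522766 tool y yaw -78.40737343463644 [ 6.66072564e-04  6.79476707e-05 -9.99999776e-01] [-0.05997258 -1.95074997  4.46696263]
```

Call:
arm_command(deltas=[[0,0,0.06,0,0,0],[0,0,0.14,0,0,0],[0,0,0.25,0,0,0],[0,0,0.35,0,0,0],[0,-0.1,0.4,0,0,0],[0,-0.2,0.4,0,0,-0.0161],[0.02,-0.3,0.4,0,0,-0.0161],[0.022,-0.4,0.4,0,0,-0.0161]])

```text
t: 14.85
position: [448.1, 193.6, 268.5]
orientation: [-3.137, -0.159, 0.003]
ft_force: [0.5, -0.2, -1.9]
grip_width: 17.1
finger_force: 69.0
```

Call:
arm_command(deltas=[[0,-0.1,0,0,0,0],[0,-0.2,0,0,0,0],[0,-0.3,0,0,0,0],[0,-0.4,0,0,0,0],[0,-0.5,0,0,0,0],[0,-0.57,0,0,0,0],[0,-0.62,0,0,0,0],[0,-0.645,0,0,0,0]])

```text
t: 15.65
position: [447.9, -64.2, 268.3]
orientation: [-3.136, -0.155, 0.004]
ft_force: [-0.6, 0.0, -2.1]
grip_width: 17.3
finger_force: 69.1
```

```bash
python3 - <<'E'
from h import *
s=arm.read_state(); M=R.from_rotvec(s["orientation"]).as_matrix(); print(s["t"],s["position"],s["grip_width"],s["finger_force"], "tool y yaw",np.degrees(np.arctan2(M[1,1],M[0,1])),M[:,2],s["ft_force"])
m=arm.camera_model("wrist"); im=arm.snapshot("wrist"); arm.snapshot("top")
np.savez("w7.npz",im=im,K=m["K"],rvec=m["rvec"],tvec=m["tvec"])
print("case yaw deg",np.degrees(np.load("case.npy")[2]))
cv2.imwrite("pics/w7b.png",cv2.resize(im[100:300,160:460,::-1],None,fx=2.66,fy=2.66,interpolation=cv2.INTER_CUBIC))
p=np.load("case.npy")
print((fproj(m,case2w(p,[[-92,-72.5,70],[-92,-81.5,70],[-138,-72.5,70],[-138,-81.5,70]]))-[160,100])*2.66)
c=s["position"]+[0.8,0,-50.6]; ex=np.array([np.cos(p[2]),np.sin(p[2]),0]); ey=np.array([-ex[1],ex[0],0])
print("keeper shoulder ends/blade foot",(fproj(m,[c+28*ex+7*ey,c+28*ex-7*ey,c+20*ex-[0,0,40],c+28*ex+7*ey+[0,0,45],c+28*ex-7*ey+[0,0,45]])-[160,100])*2.66)
E
```

```text
15.65 [447.93348696 -64.18094376 268.348953  ] 17.276979504164366 69.06770825386047 tool y yaw -84.33319253460822 [-0.00241605  0.00143741 -0.99999605] [-0.57433336  0.04380765 -2.14362398]
case yaw deg 5.775871181746387
[[432.39299399 136.22280003]
 [453.94219519 136.2080877 ]
 [432.84719798 241.7310283 ]
 [453.70010959 241.72239355]]
keeper shoulder ends/blade foot [[416.08695116 217.24456005]
 [473.80580049 217.221283  ]
 [444.92857397 208.80936397]
 [408.22219774 277.52820657]
 [481.76319175 277.5022365 ]]
```

View pics/w7b.png

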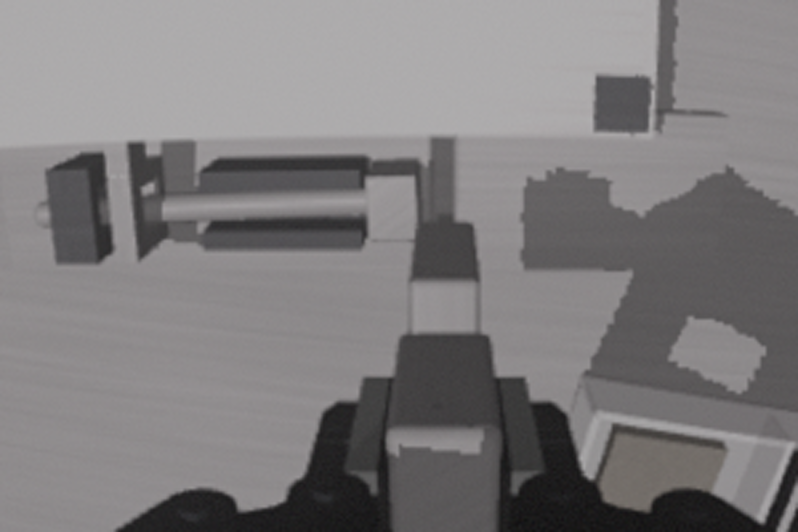

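```bash
python3 - <<'E'
from h import *
s=arm.read_state(); print(s["position"],s["orientation"])
E
```

```text
[448.19752975 -63.52041579 268.80740832] [-3.13626514e+00 -1.55673053e-01  2.98547614e-03]
```

Call:
arm_command(deltas=[[0.004,0.001,-0.06,0,0,0.0003],[0.004,0.001,-0.13,0,0,0.0003],[0.004,0.001,-0.18,0,0,0.0003],[0.004,0.001,-0.22,0,0,0.0003],[0.004,0.001,-0.24,0,0,0.0003],[0.004,0.001,-0.24,0,0,0.0003],[0.004,0.001,-0.24,0,0,0.0003],[0.004,0.001,-0.24,0,0,0.0003]])

```text
t: 16.55
position: [451.1, -62.7, 175.4]
orientation: [3.137, 0.162, 0.003]
ft_force: [-0.3, -1.1, -2.6]
grip_width: 17.5
finger_force: 69.2
```

```bash
python3 - <<'E'
from h import *
s=arm.read_state(); print(s["position"],s["orientation"],s["ft_force"])
m=arm.camera_model("wrist"); im=arm.snapshot("wrist")
np.savez("w8.npz",im=im,K=m["K"],rvec=m["rvec"],tvec=m["tvec"])
p=np.load("case.npy")
print((fproj(m,case2w(p,[[-92,-72.5,70],[-92,-81.5,70]]))-[240,100])*4)
c=s["position"]+[0,0,-50.6]; ex=np.array([np.cos(p[2]),np.sin(p[2]),0]); ey=np.array([-ex[1],ex[0],0])
print((fproj(m,[c+28*ex+7*ey,c+28*ex-7*ey,c+28*ex+7*ey+[0,0,45],c+28*ex-7*ey+[0,0,45],c+20*ex+2.5*ey-[0,0,30],c+20*ex-2.5*ey-[0,0,30]])-[240,100])*4)
cv2.imwrite("pics/w8b.png",cv2.resize(im[100:240,240:420,::-1],None,fx=4,fy=4,interpolation=cv2.INTER_CUBIC))
E
```

```text
[451.09273284 -62.7275351  175.37935429] [3.13659494 0.16228677 0.00339891] [-0.31691949 -1.10186553 -2.59094349]
[[328.20624424 294.46330102]
 [371.97979867 294.61069105]]
[[305.09392927 332.45351808]
 [391.70943351 332.73232799]
 [294.05310928 422.97283112]
 [404.36139511 423.30478722]
 [334.47413376 332.96416248]
 [361.26521419 333.05001167]]
```

View pics/w8b.png

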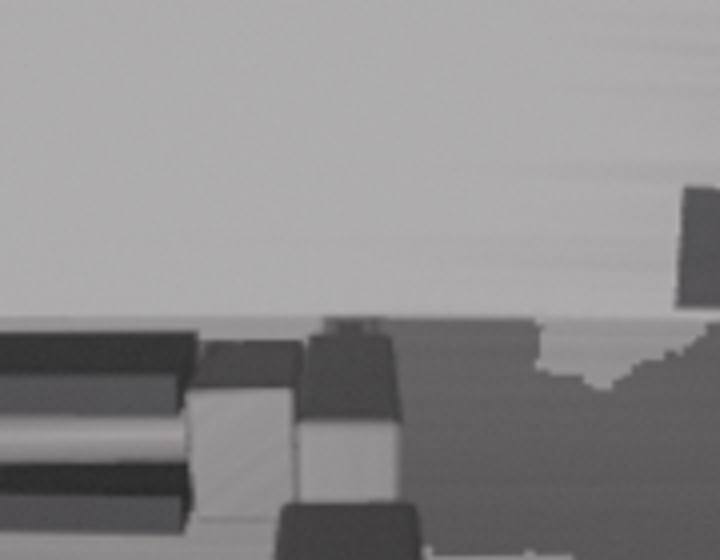

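Call:
arm_command(deltas=[[-0.001,-0.001,-0.01,0,0,0],[-0.001,-0.001,-0.02,0,0,0],[-0.001,-0.001,-0.03,0,0,0],[-0.001,-0.001,-0.035,0,0,0],[-0.001,-0.001,-0.04,0,0,0],[-0.001,-0.001,-0.045,0,0,0],[-0.001,-0.001,-0.05,0,0,0],[-0.001,-0.001,-0.05,0,0,0]])

```text
t: 17.4
position: [449.7, -63.1, 153.8]
orientation: [-3.137, -0.162, 0.001]
ft_force: [-0.5, -0.7, -2.5]
grip_width: 17.0
finger_force: 69.2
```

Call:
arm_command(deltas=[[0,0,-0.015,0,0,0],[0,0,-0.03,0,0,0],[0,0,-0.045,0,0,0],[0,0,-0.057,0,0,0],[0,0,-0.067,0,0,0],[0,0,-0.075,0,0,0],[0,0,-0.08,0,0,0],[0,0,-0.08,0,0,0]])

```text
t: 18.2
position: [449.7, -63.1, 121.9]
orientation: [-3.137, -0.162, 0.001]
ft_force: [-0.5, 0.5, -2.7]
grip_width: 17.0
finger_force: 69.2
```

Nearly seated; press down lightly to contact.

Call:
arm_command(deltas=[[0,0,-0.002,0,0,0],[0,0,-0.003,0,0,0],[0,0,-0.004,0,0,0],[0,0,-0.005,0,0,0],[0,0,-0.006,0,0,0],[0,0,-0.007,0,0,0],[0,0,-0.007,0,0,0],[0,0,-0.007,0,0,0]])

```text
t: 19.0
position: [450.1, -63.2, 120.5]
orientation: [3.137, 0.162, -0.0]
ft_force: [-3.2, 0.3, 6.1]
grip_width: 17.4
finger_force: 70.4
```

Call:
arm_command(deltas=[[0,0,0.002,0,0,0],[0,0,0.002,0,0,0],[0,0,0.002,0,0,0],[0,0,0.002,0,0,0],[0,0,0.05,0,0,0],[0,0,0.12,0,0,0],[0,0,0.22,0,0,0],[0,0,0.32,0,0,0]], claw=0)

```text
t: 19.8
position: [449.4, -62.9, 248.0]
orientation: [-3.137, -0.162, 0.002]
ft_force: [1.2, -0.3, 0.5]
grip_width: 42.9
finger_force: 0.0
```

Call:
arm_command(deltas=[[0,0,0.1,0,0,0],[0,0,0.2,0,0,0],[0,0,0.25,0,0,0],[0,0,0.25,0,0,0],[0,0,0.25,0,0,0],[0,0,0.25,0,0,0],[0,0,0.25,0,0,0],[0,0,0.25,0,0,0]])

```text
t: 20.6
position: [449.5, -63.0, 345.7]
orientation: [-3.136, -0.162, 0.004]
ft_force: [-0.3, 0.8, -1.0]
grip_width: 42.4
finger_force: 0.0
```

```bash
python3 - <<'E'
from h import *
s=arm.read_state(); print(s["t"],s["position"],s["ft_force"])
m=arm.camera_model("wrist"); im=arm.snapshot("wrist")
p=np.load("case.npy")
print((fproj(m,case2w(p,[[-87,-70,70],[-143,-70,115],[-87,-70,115],[-143,-84,115],[-87,-84,115],[-97,-68,155],[-97,-86,155],[-133,-68,155],[-133,-86,155],[-84,-152,125],[-115,105,90]]))-[160,80])*2.66)
cv2.imwrite("pics/w9b.png",cv2.resize(im[80:280,160:460,::-1],None,fx=2.66,fy=2.66,interpolation=cv2.INTER_CUBIC))
E
```

```text
20.6 [449.45032458 -62.99290204 345.73366841] [-0.25670346  0.80436582 -1.01548524]
[[431.66843681 158.82047128]
 [430.26485173 288.83702051]
 [430.1813615  170.82165597]
 [459.94937854 288.93814543]
 [460.93067363 170.93125718]
 [423.68075694 208.16159542]
 [467.53120544 208.31653084]
 [423.93450806 292.26038987]
 [466.62092772 292.40578417]
 [612.65064979 169.849208  ]
 [ 97.30684462 224.62607646]]
```

View pics/w9b.png

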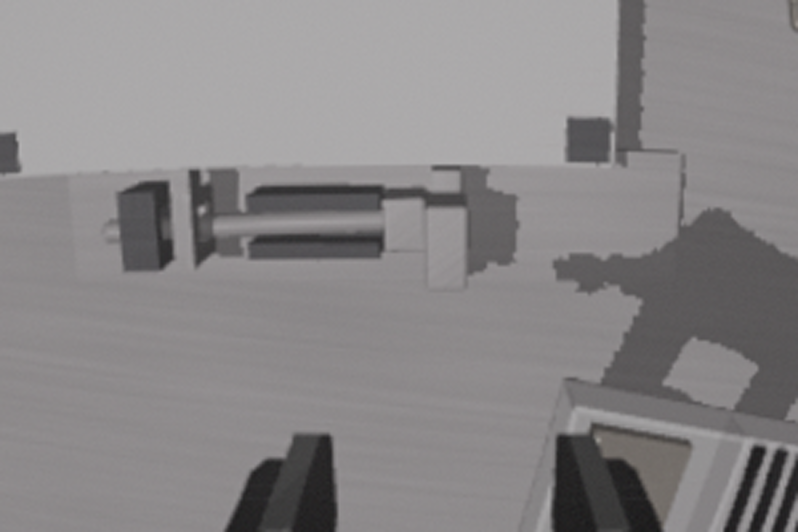

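```bash
python3 -c "
from station import arm
print(arm.hand_in())"
```

```text
the job is handed in; nothing more can be done
None
```

I shut the lid, slid the rod home against the trough, set the keeper down to its shoulders in the slot, and handed the job in at about 21 s; no verdict came back, but the last wrist picture showed all three in place, with the rod tip reading up to about 4 mm short of its full-home mark against the 8 mm allowed.

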